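# Turn the slide holder face down in the viewing nest

### The job

Swing the jig's empty flipper plate down flat into its loading position, take the slide holder from the sloping rack and seat it flat, glass up, in the flipper's pocket, then let go of it. Then swing the flipper by the black knob at its free end steadily over, without flinging it, until it is fully down and level over the viewing nest, so that the holder drops glass down into the nest; leave the flipper there. Leave the jar, the phone and the slide box where they are.

Things in the scene. Friction and masses are not known exactly. Their poses are not given: they have to be found in the camera images.
- jig: Fixed turn-over jig, grey base plate 100 x 310 x 12 mm, long side along its y. Origin: on the table under the middle of the hinge; x along the hinge, z up. The flipper loads over its -y half, where two black posts carry it level; the viewing nest, a white block with a round lens, is on its +y half. Two grey cheeks 68 mm high hold the hinge.
- hinge (a point): Middle of the hinge axis, 60 mm above the table. Axes as the jig's; the axis of turning is x.
- flipper (a joint): Flipper angle, rad: 0 = level for loading on the jig's -y side, pocket up; 1.57 = upright; 3.14 = level, upside down, over the nest (stops at 0 and 3.14). From the hinge the knob lies along (0, -cos, sin) of this angle in the jig's axes. Stiff hinge: the plate stays where it is left or sinks slowly; it takes about 1 to 5 N at the knob.
- knob (a point): Centre of the black barrel knob at the flipper's free end, 176 mm from the hinge axis: 32 mm diameter, 30 mm long along the hinge direction, on a 10 mm rod. Pinch it by its two flat ends, a finger on either side along the hinge direction: it turns in the pinch as the plate swings. The plate's end, 24 mm wide, is 29 mm inward of it. Its axes turn with the flipper.
- pocket (a point): Centre of the pocket floor in the flipper, 78 mm from the hinge axis; 51 mm above the table at angle 0. z points out of the pocket, x along the hinge, y along its length. It fits the holder with 1.5 mm play all round; corner walls 10 mm high flare outwards. Along its middle 60 mm there are no walls and the 6 mm plate narrows to 36 mm, so fingers fit beside and below the holder.
- nest (a point): Centre of the floor of the viewing nest, 43 mm above the table, 78 mm from the hinge on the jig's +y side. Axes as the jig's; the nest is 96 mm long along y and 56 mm along x, with 2 mm play all round and flared corner walls 14 mm high.
- rack: Fixed rack: a white strip, 36 x 100 mm, rising at 40 degrees along the rack's +x, with a 14 mm lip at its lower end. Origin: on the table below the strip's middle, whose surface is 85 mm up. A lamp bar (20 deep, 110 wide, 16 mm high) hangs over it, centre 28 mm to +x and 186 mm up, on a post 80 mm to +x: it bars a tool coming straight down.
- holder: Black slide holder, 96 x 56 x 18 mm, about 0.16 kg, with a glass slide set in its face; its back is plain black. Origin: centre of its back. Its x is its length, y its width, z points out of the glass face. At the start it lies glass up on the rack's slope, its length up the slope, its lower end at the lip; its sides overhang the strip by 10 mm each.
- holder_mid (a point): Middle of the slide holder, 9 mm from its back; axes as the holder's.
- oil_jar: Bystander: loose amber jar with a black cap, 44 mm diameter, 60 mm high; origin at the centre of its underside.
- phone: Bystander: loose black telephone lying flat, 150 x 72 x 9 mm; origin at the centre of its underside.
- slide_box: Bystander: loose blue slide box, 90 x 85 x 32 mm; origin at the centre of its underside.
- button_far: Steel turn button, 40 x 5 x 4 mm, on a pivot at the knob end of the pocket, its underside 19.5 mm above the pocket floor (another at the hinge end); origin at its middle. Both are geared to the hinge: clear of the pocket when the flipper is level (below 0.05 rad), they turn in over the seated holder from about 0.15 rad and let it go again at about 3.0 rad. A badly seated holder blocks them.
Mind the look-alikes: they are no part of the job. What is shaped like the holder but yellow is not meant. Leave any yellow look-alike of the rack alone.

How it is judged:
By the outcome, as a careful person would: the job done as asked, in the order asked, and still so for the second after the job is handed in, with the robot touching nothing.
It also fails if it takes over 72 s, if anything falls off the work surface, if the arm or the gripper's body presses on something with over 40 N, if the wrist force passes 120 N, or if a joint passes its speed limit or range.

### The arm

A 6-joint arm with a two-finger parallel gripper is mounted at the origin on the work surface. World frame = base frame: x ahead of the robot, y to its left, z up, the work surface at z = 0. Lengths are in mm, angles in rad, forces in N, time in s.
With the tool pointing down it reaches from about 275 to 975 mm from the base axis. Payload 8.4 kg.
Tool frame: the origin (TCP) lies midway between the tips of the shut fingers; the grasp point (between the pads) lies 19 mm behind it; z points along the fingers, y is the line along which they close (so a half turn about z gives the same grasp; the last joint's range is limited). The gripper opens to 92 mm and grips with 3 to 60 N. Pads are 20 mm wide; open, the fingers measure 128 mm over their backs; the gripper's body (75 mm by 189 mm) begins 69 mm behind the grasp point.
Start: joints at [-1.223, 0.353, 1.633, -0, 1.155, -0.002], TCP at [214.192, -587.154, 214.583] pointing down, gripper open.
Joint ranges: [-2.63, 2.63], [-0.92, 2.1], [0.06, 2.66], [-1.3, 4.44], [0, 2.69], [-3.02, 3.02]. Speed limits (rad/s): [2.22, 2.22, 2.79, 3.14, 3.14, 3.14].

### API

Orientations are given as a unit quaternion [w, x, y, z].
In Python, from workcell import manip gives the robot as it stands.
- The arm moves only by the tool play_rows, never from a script. Its argument "targets" is one flat list of numbers, 7 for each row, row after row: the turn, a rotation vector about the tool's x, y, z as a fraction of full scale, then the shift along the tool's x, y, z as a fraction of full scale, then the gripper command: -1 is fully open, 1 is shut, values between are in proportion. A call has 1 to 20 rows; each row is the pose to reach, as a shift and turn from the pose commanded when the call began, along the tool's axes at that moment, turning the shorter way round; what a row does not reach only later rows make up. Full scale, the value 1, is 300 mm for a shift and 180 degrees for a turn. A row lasts 1/8 s, in which the tool goes at most 62.5 mm and 10.7 degrees, less where a joint would pass 70% of its speed; a pose out of reach is approached as far as the arm can. A call with a number of a shift or a turn outside -1 to 1 is refused whole. A call with a gripper value outside its range is refused whole. The fingers move at their own pace and stop on an object; "force" is the grip in N (left out, the last holds). Time passes only in rows, so rows that repeat a pose let the fingers close. It gives the time, the measured TCP pose, the force, the opening and the grip force at its end, in the units of the state.
- manip.get_obs(): the state, without advancing time (a new reading comes with each control period).
- manip.get_image(name): name is "scene" or "top"; returns a dict with "pixels" (400x640x3 uint8, blue, green, red), "fx", "fy", "cx", "cy" (pixels), "position" and "attitude" of the camera in the world. Camera axes: x right, y down, z forward; pixel columns grow to the right and rows downward; lengths in mm; the calibration is good to about 2 mm. A picture is of the moment at which its call begins. There is no depth.
- manip.sign_off(): hands the job in; it is judged then, once.
The state is a dict: "clock": time; "qpos": joint angles; "joint_velocities": joint speeds; "joint_torque": joint torques, N m; "eef_pos": TCP position; "eef_rot": TCP orientation; "ft_force": force on the tool from outside, world axes, zero at the start; "torque": the same for the moment, N m; "grip_width": finger opening in mm; "grip_force": force on a finger pad.
Only numpy, scipy, OpenCV 4.12 (cv2) and the standard library are available. Lean on these libraries where they do the work, as an engineer would, in place of code of your own. Each camera call takes 0.05 s, during which the arm holds its last target. There are 200 camera calls.

## Working session

There is one attempt and no reset: what is moved stays moved. The work goes in short steps, Python scripts to look and compute and a tool call to move; the robot and the scene stay as the last step left them, time stands still between calls to the robot, and variables do not carry over. Pictures are saved under pics/ and viewed, at most 10 in all, crops included, and the job is handed in when it is done.

Besides the shell and the picture viewer there is one more tool, called after "Emit:" in YAML: its name, and indented under it one key for each argument. play_rows: Moves the arm, as the interface text tells. Shift numbers are shares of 300 mm and turn numbers shares of 180 degrees, none past 1 either way. Its arguments: {"type":"object","properties":{"targets":{"type":"array","items":{"type":"number","minimum":-1,"maximum":1}},"force":{"type":"number"}},"required":["targets"]}

```bash
mkdir -p pics; ls; python3 - <<'E'
from workcell import manip
import cv2
for n in("scene","top"):
    d=manip.get_image(n); cv2.imwrite(f"pics/{n}0.png",d["pixels"]); print(n,{k:d[k] for k in d if k!="pixels"})
print(manip.get_obs())
E
```

```text
pics
scene {'fx': 417.6717468355647, 'fy': 417.6717468355647, 'cx': 319.89882299417707, 'cy': 202.41880955029052, 'position': array([1197.57529712,  451.68700269,  617.71281893]), 'attitude': array([-0.18715834,  0.33873854,  0.81367139, -0.433782  ])}
top {'fx': 388.8463157835021, 'fy': 388.8463157835021, 'cx': 318.2070094722795, 'cy': 198.39229546908328, 'position': array([ 457.30779895,  -97.41211696, 1109.83366509]), 'attitude': array([ 0.06030517, -0.69981824,  0.70974319, -0.0536872 ])}
{'clock': 0.1, 'qpos': array([-1.22339993e+00,  3.53581315e-01,  1.63405953e+00,  1.45852429e-05,
        1.15519093e+00, -2.42625290e-03]), 'joint_velocities': array([-0.00141858, -0.00034483, -0.00267992,  0.00058745,  0.00041925,
        0.00124561]), 'joint_torque': array([ 1.09167533e-03, -5.94906127e+01, -3.34935522e+01,  7.00485706e-02,
        1.83519430e-02, -2.75634466e-05]), 'eef_pos': array([ 214.04458139, -586.73147619,  213.93734855]), 'eef_rot': array([-6.11511840e-04,  9.84742298e-01,  1.74017878e-01, -9.97648234e-05]), 'ft_force': array([ 0.05098739, -0.07164901, -0.05196642]), 'torque': array([0.02538832, 0.05233537, 0.04076093]), 'grip_force': 0.0, 'grip_width': 92.14732758893679}
```

View pics/scene0.png

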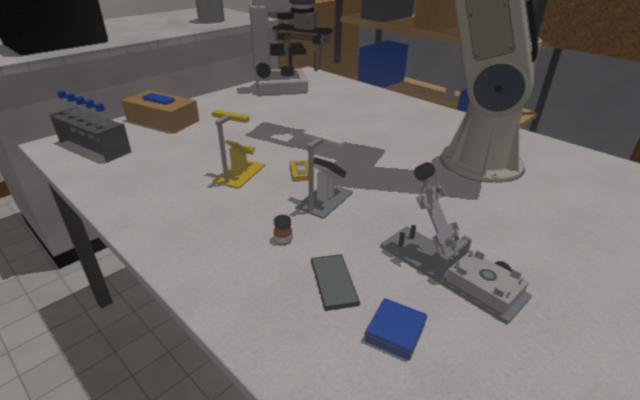

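View pics/top0.png

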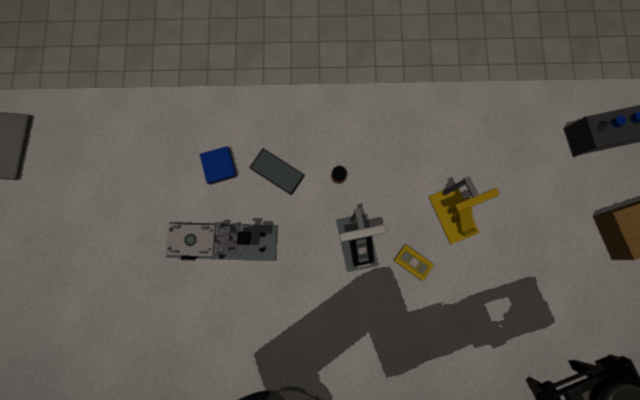

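Scene picture: black holder on the grey-white rack at (330,165). Look-alikes are the yellow rack (240,160) and the yellow holder (300,170). The jig is at (455,255), its flipper raised with the knob at (425,172). 
Top picture: the holder is on the grey rack at (362,245), the yellow holder at (414,262), the yellow rack at (458,215) and the jig at (222,241). I choose the black holder on the grey/white rack. Next, one close crop to check.

```bash
cat > h.py <<'E'
import numpy as np, cv2
from scipy.spatial.transform import Rotation as R
def rot(q): return R.from_quat(np.r_[q[1:],q[0]])
def ray(d,u,v):
    r=rot(d["attitude"]).apply([(u-d["cx"])/d["fx"],(v-d["cy"])/d["fy"],1]); return np.array(d["position"]),r
def atz(d,u,v,z):
    p,r=ray(d,u,v); return p+r*(z-p[2])/r[2]
def proj(d,P):
    c=rot(d["attitude"]).inv().apply(np.atleast_2d(P)-d["position"]); return np.c_[c[:,0]/c[:,2]*d["fx"]+d["cx"],c[:,1]/c[:,2]*d["fy"]+d["cy"]]
E
python3 - <<'E'
import cv2,numpy as np
s=cv2.imread("pics/scene0.png");t=cv2.imread("pics/top0.png")
f=lambda i,x,y,w,h:cv2.resize(cv2.convertScaleAbs(i[y:y+h,x:x+w],alpha=1.5),(400,300),interpolation=cv2.INTER_CUBIC)
# each tile: scale noted
a=np.vstack([np.hstack([f(t,160,195,124,93),f(t,320,190,124,93)]),np.hstack([f(s,370,150,200,150),f(s,270,130,120,90)])])
cv2.imwrite("pics/c1.png",a)
E
```

```text
(no output)
```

View pics/c1.png

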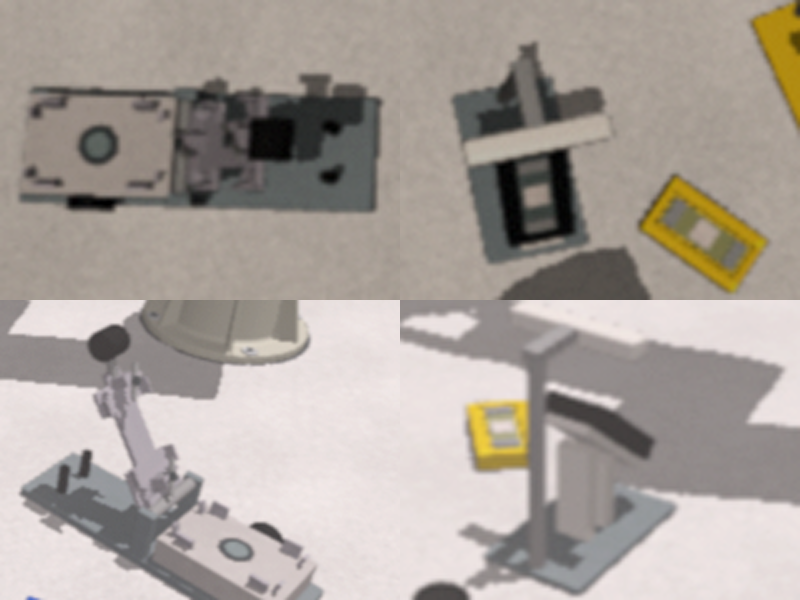

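The top-left tile shows the jig with its lens at (98,145) and the knob at (270,138). The top-right tile shows the black holder with glass under the lamp bar, its lower corners at (511,247) and (576,235). The yellow holder is separate at (705,230). The choice is right, so I fit the poses.

```bash
cat > fit.py <<'E'
from h import *
from scipy.optimize import least_squares
K=dict(top=dict(fx=388.846,fy=388.846,cx=318.207,cy=198.392,position=np.array([457.308,-97.412,1109.834]),attitude=np.array([0.06030517,-0.69981824,0.70974319,-0.0536872])),
 scene=dict(fx=417.672,fy=417.672,cx=319.899,cy=202.419,position=np.array([1197.575,451.687,617.713]),attitude=np.array([-0.18715834,0.33873854,0.81367139,-0.433782])))
def W(p,P): return R.from_euler('z',p[2]).apply(np.atleast_2d(P))+[p[0],p[1],0]
E
python3 - <<'E'
from fit import *
def tt(x,y,ox,oy): return (ox+x/3.2258,oy+y/3.2258)
T,S=K["top"],K["scene"]
a=np.sin(np.radians(40));c=np.cos(np.radians(40))
rk=[((38,55,194),tt(63,140,320,190)),((38,-55,194),tt(206,113,320,190)),((18,-55,194),tt(212,137,320,190)),((18,55,194),tt(70,166,320,190)),
 ((-50*c-18*a,28,85-50*a+18*c),(354.4,266.6)),((-50*c-18*a,-28,85-50*a+18*c),(374.6,262.8))]
f=lambda p:np.concatenate([proj(T,W(p,P))[0]-q for P,q in rk])
r=least_squares(f,[380,-200,0.1]);print("rack",r.x,r.fun.round(1))
jg=[(T,(50,-155,12),(277.8,225.1)),(T,(-50,-155,12),(276.6,260.1)),(T,(0,78,43),(190.4,239.9)),(S,(0,78,43),(488.5,275)),(S,(50,-155,12),(381,245)),(S,(-50,-155,12),(406,227.5))]
def g(p):
    e=[proj(d,W(p,P))[0]-q for d,P,q in jg]
    k=W(p,(0,-176*np.cos(p[3]),60+176*np.sin(p[3])))
    e+=[proj(T,k)[0]-(243.7,237.8),proj(S,k)[0]-(424.5,171)]
    return np.concatenate(e)
r=least_squares(g,[340,150,0,1.2]);print("jig",r.x,r.fun.round(1))
print(W(r.x[:3],(0,-176*np.cos(r.x[3]),60+176*np.sin(r.x[3]))))
E
```

```text
rack [ 4.95465898e+02 -1.98782365e+02  1.87994354e-01] [-0.5 -0.1  0.8 -1.1  0.9 -0.2 -0.9  0.3 -0.5  0.8  0.1  0.3]
jig [ 5.19016576e+02  1.88176076e+02 -3.13067048e-02  9.48815012e-01] [-1.6 -1.  -1.7 -0.3 -1.  -0.2 -0.1 -0.9 -1.1 -2.2  0.2 -2.5 -0.3 -0.5
 -0.4 -0.1]
[[515.80672912  85.68052895 203.03971374]]
```

```bash
cat > plan.py <<'E'
from fit import *
import json,os,sys
def Rd(psi,tilt=0,axis_yaw=0):
    "tool pointing down, tool y at angle psi"
    c,s=np.cos(psi),np.sin(psi); return R.from_matrix(np.array([[-s,c,0],[c,s,0],[0,0,-1]]))
def cmd():
    if os.path.exists("cmd.json"):
        d=json.load(open("cmd.json")); return np.array(d["p"]),R.from_quat(d["q"])
    return np.array([214.192,-587.154,214.583]),rot([0,.984742,.174018,0])
def plan(tg):
    p0,R0=cmd()
    for p,Rr,g in tg:
        s=(R0.inv().apply(np.array(p)-p0)/300).round(3); t=((R0.inv()*Rr).as_rotvec()/np.pi).round(4)
        assert abs(s).max()<=1
        print(",".join(f"{v:g}" for v in [*t,*s,g]))
    q=R0*R.from_rotvec(t*np.pi); json.dump(dict(p=list(p0+R0.apply(s*300)),q=list(q.as_quat())),open("cmd.json","w"))
E
python3 - <<'E'
from plan import *
D=Rd(-0.031)
plan([((214,-587,360),cmd()[1],-.3),((400,-250,400),D,-.3),((516,86,340),D,-.3),((516,86,187),D,-.3)])
E
```

```text
0,0,0,-0,-0.001,-0.485,-0.3
0,0,-0.3788,0.967,-0.844,-0.618,-0.3Traceback (most recent call last):
  File "<stdin>", line 3, in <module>
  File "plan.py", line 14, in plan
    assert abs(s).max()<=1
           ^^^^^^^^^^^^^^^
AssertionError
```

Emit:
play_rows:
  targets: [0, 0, 0, 0, 0, -0.485, -0.3, 0, 0, 0, 0, 0, -0.485, -0.3, 0, 0, 0, 0, 0, -0.485, -0.3, 0, 0, -0.379, 0.967, -0.844, -0.618, -0.3, 0, 0, -0.379, 0.967, -0.844, -0.618, -0.3, 0, 0, -0.379, 0.967, -0.844, -0.618, -0.3, 0, 0, -0.379, 0.967, -0.844, -0.618, -0.3, 0, 0, -0.379, 0.967, -0.844, -0.618, -0.3, 0, 0, -0.379, 0.967, -0.844, -0.618, -0.3, 0, 0, -0.379, 0.967, -0.844, -0.618, -0.3, 0, 0, -0.379, 0.967, -0.844, -0.618, -0.3, 0, 0, -0.379, 0.967, -0.844, -0.618, -0.3]

```text
clock: 1.6
eef_pos: [399.6, -250.4, 399.7]
eef_rot: [-0.0, 0.718, 0.696, -0.0]
ft_force: [-0.2, -0.4, -0.1]
grip_width: 59.6
grip_force: 0.0
```

```bash
python3 - <<'E'
from plan import *
from workcell import manip
p0,R0=cmd()
t=np.array([0,0,-.379]);s=np.array([.967,-.844,-.618])
json.dump(dict(p=list(p0+R0.apply(s*300)),q=list((R0*R.from_rotvec(t*np.pi)).as_quat())),open("cmd.json","w"))
print(cmd()[0],cmd()[1].as_matrix().round(3));o=manip.get_obs();print(o["eef_pos"],rot(o["eef_rot"]).as_matrix().round(3),o["qpos"])
D=Rd(-0.031)
plan([((516,86,340),D,-.3),((516,86,187),D,-.3)])
E
```

```text
[ 399.94399448 -249.86414461  399.983     ] [[ 0.03  1.    0.  ]
 [ 1.   -0.03  0.  ]
 [ 0.    0.   -1.  ]]
[ 399.55024386 -250.39989587  399.68760408] [[ 0.032  0.999 -0.001]
 [ 0.999 -0.032 -0.   ]
 [-0.    -0.001 -1.   ]] [-5.62764857e-01 -2.69525801e-02  1.68799103e+00 -3.16538878e-04
  1.48105179e+00 -5.30368777e-01]Traceback (most recent call last):
  File "<stdin>", line 8, in <module>
  File "plan.py", line 14, in plan
    assert abs(s).max()<=1
           ^^^^^^^^^^^^^^^
AssertionError
```

Emit:
play_rows:
  targets: [0, 0, 0, 0.99, 0.355, 0.3, -0.3, 0, 0, 0, 0.99, 0.355, 0.3, -0.3, 0, 0, 0, 0.99, 0.355, 0.3, -0.3, 0, 0, 0, 0.99, 0.355, 0.3, -0.3, 0, 0, 0, 0.99, 0.355, 0.3, -0.3, 0, 0, 0, 0.99, 0.355, 0.3, -0.3, 0, 0, 0, 0.99, 0.355, 0.3, -0.3, 0, 0, 0, 0.99, 0.355, 0.3, -0.3]

```text
clock: 2.6
eef_pos: [515.3, 42.0, 310.4]
eef_rot: [0.0, 0.718, 0.696, -0.0]
ft_force: [0.2, 0.4, 0.2]
grip_width: 59.7
grip_force: 0.0
```

```bash
cat >> plan.py <<'E'
def moved(t,s):
    "log the last row really sent"
    p0,R0=cmd(); json.dump(dict(p=list(p0+R0.apply(np.array(s)*300)),q=list((R0*R.from_rotvec(np.array(t)*np.pi)).as_quat())),open("cmd.json","w"))
E
python3 - <<'E'
from plan import *
moved([0,0,0],[.99,.355,.3]);print(cmd()[0])
D=Rd(-0.031)
plan([((516,86,310),D,-.3),((516,86,187),D,-.3)])
E
```

```text
[515.39741863  43.77127023 309.983     ]
0,0,0.0002,0.141,-0.002,-0,-0.3
0,0,0.0002,0.141,-0.002,0.41,-0.3
```

Down around the knob, then close gently.

Emit:
play_rows:
  targets: [0, 0, 0, 0.141, -0.002, 0, -0.3, 0, 0, 0, 0.141, -0.002, 0.2, -0.3, 0, 0, 0, 0.141, -0.002, 0.41, -0.3, 0, 0, 0, 0.141, -0.002, 0.41, -0.3, 0, 0, 0, 0.141, -0.002, 0.41, -0.3, 0, 0, 0, 0.141, -0.002, 0.41, 1, 0, 0, 0, 0.141, -0.002, 0.41, 1, 0, 0, 0, 0.141, -0.002, 0.41, 1, 0, 0, 0, 0.141, -0.002, 0.41, 1, 0, 0, 0, 0.141, -0.002, 0.41, 1, 0, 0, 0, 0.141, -0.002, 0.41, 1]
  force: 12

```text
clock: 3.98
eef_pos: [515.1, 85.6, 187.4]
eef_rot: [-0.0, 0.718, 0.696, -0.001]
ft_force: [-5.4, -2.6, 6.9]
grip_width: 30.1
grip_force: 12.0
```

```bash
python3 - <<'E'
from plan import *
from workcell import manip
o=manip.get_obs();print(o["eef_pos"],o["ft_force"],o["torque"],o["grip_width"],cmd()[0])
d=[manip.get_image(n)["pixels"] for n in("scene","top")]
f=lambda i,x,y,w,h:cv2.resize(cv2.convertScaleAbs(i[y:y+h,x:x+w],alpha=1.5),(400,300),interpolation=cv2.INTER_CUBIC)
cv2.imwrite("pics/c2.png",np.hstack([f(d[0],370,150,200,150),f(d[1],160,195,124,93)]))
E
```

```text
[515.10120786  85.61997177 187.38924898] [-5.42811902 -2.57739781  6.90676692] [-0.4685158   0.73706115 -0.09674791] 30.107898015211944 [516.0798485   86.07002068 186.983     ]
```

```bash
python3 - <<'E'
from plan import *
D=Rd(-0.031);J=(518,188.2,-.031)
plan([(W(J,(0,-176*np.cos(a),60+176*np.sin(a)))[0]-[0,0,16],D,1) for a in np.r_[np.linspace(.9,0,17),-.01,-.01,-.01]])
E
```

```text
0,0,0,-0.024,-0.004,0.017,1
0,0,0,-0.049,-0.004,0.038,1
0,0,0,-0.073,-0.004,0.061,1
0,0,0,-0.096,-0.004,0.085,1
0,0,0,-0.118,-0.004,0.11,1
0,0,0,-0.137,-0.004,0.136,1
0,0,0,-0.156,-0.004,0.164,1
0,0,0,-0.173,-0.004,0.192,1
0,0,0,-0.188,-0.004,0.221,1
0,0,0,-0.201,-0.004,0.252,1
0,0,0,-0.213,-0.004,0.282,1
0,0,0,-0.223,-0.004,0.314,1
0,0,0,-0.231,-0.004,0.346,1
0,0,0,-0.238,-0.004,0.378,1
0,0,0,-0.242,-0.004,0.411,1
0,0,0,-0.245,-0.004,0.444,1
0,0,0,-0.246,-0.004,0.477,1
0,0,0,-0.246,-0.004,0.482,1
0,0,0,-0.246,-0.004,0.482,1
0,0,0,-0.246,-0.004,0.482,1
```

Emit:
play_rows:
  targets: [0, 0, 0, -0.024, -0.004, 0.017, 1, 0, 0, 0, -0.049, -0.004, 0.038, 1, 0, 0, 0, -0.073, -0.004, 0.061, 1, 0, 0, 0, -0.096, -0.004, 0.085, 1, 0, 0, 0, -0.118, -0.004, 0.11, 1, 0, 0, 0, -0.137, -0.004, 0.136, 1, 0, 0, 0, -0.156, -0.004, 0.164, 1, 0, 0, 0, -0.173, -0.004, 0.192, 1, 0, 0, 0, -0.188, -0.004, 0.221, 1, 0, 0, 0, -0.201, -0.004, 0.252, 1, 0, 0, 0, -0.213, -0.004, 0.282, 1, 0, 0, 0, -0.223, -0.004, 0.314, 1, 0, 0, 0, -0.231, -0.004, 0.346, 1, 0, 0, 0, -0.238, -0.004, 0.378, 1, 0, 0, 0, -0.242, -0.004, 0.411, 1, 0, 0, 0, -0.245, -0.004, 0.444, 1, 0, 0, 0, -0.246, -0.004, 0.477, 1, 0, 0, 0, -0.246, -0.004, 0.482, 1, 0, 0, 0, -0.246, -0.004, 0.482, 1, 0, 0, 0, -0.246, -0.004, 0.482, 1]

```text
clock: 6.58
eef_pos: [512.1, 12.2, 42.1]
eef_rot: [-0.0, 0.718, 0.696, -0.0]
ft_force: [-5.5, -1.1, 4.1]
grip_width: 29.7
grip_force: 12.0
```

```bash
python3 - <<'E'
from plan import *
from workcell import manip
o=manip.get_obs();print(o["eef_pos"],rot(o["eef_rot"]).as_matrix().round(4),o["ft_force"],o["torque"],o["grip_width"],cmd()[0])
plan([(cmd()[0]+[0,0,-3],cmd()[1],-.3)])
plan([(cmd()[0]+[0,0,120],cmd()[1],-.3)])
E
```

```text
[512.06844849  12.18906336  42.07633616] [[ 3.010e-02  9.995e-01 -1.200e-03]
 [ 9.995e-01 -3.010e-02 -2.000e-04]
 [-2.000e-04 -1.200e-03 -1.000e+00]] [-5.51390395 -1.05646254  4.0864226 ] [-0.23613534  0.91885109 -0.11225229] 29.701147788546194 [512.59712497  12.34247741  42.383     ]
0,0,0,0,0,0.01,-0.3
0,0,0,0,0,-0.4,-0.3
```

```bash
python3 - <<'E'
from plan import *
a,c=np.sin(np.radians(40)),np.cos(np.radians(40))
r=(495.5,-198.8,.188)
M=np.array([[c,0,a],[0,-1,0],[a,0,-c]]); Q=R.from_euler('z',.188)*R.from_matrix(M)
def tcp(s,n): 
    n=n-19; return W(r,(s*c-n*a,0,85+s*a+n*c))[0]
print(tcp(-2,120),tcp(-2,9))
D=cmd()[1]
plan([((430,-40,300),D,-1)])
plan([(tcp(-2,120),Q,-1)])
plan([(tcp(-2,8),Q,-1)])
E
```

```text
[ 430.21727638 -211.21982002  161.08491354] [ 500.30952338 -197.88500425   76.05398035]
0,0,0,-0.183,-0.27,-0.469,-1
-0.1498,0.1868,0.4116,-0.57,0.019,0.463,-1
0,0,-0,-0.001,0,0.373,-1
```

Emit:
play_rows:
  targets: [0, 0, 0, 0, 0, 0, -0.3, 0, 0, 0, 0, 0, 0, -0.3, 0, 0, 0, 0, 0, -0.39, -0.3, 0, 0, 0, 0, 0, -0.39, -0.3, 0, 0, 0, 0, 0, -0.39, -0.3]

```text
clock: 7.2
eef_pos: [516.3, 12.4, 163.6]
eef_rot: [0.003, 0.718, 0.696, 0.003]
ft_force: [0.9, 0.3, -1.0]
grip_width: 59.7
grip_force: 0.0
```

Emit:
play_rows:
  targets: [0, 0, 0, -0.183, -0.27, -0.469, -1, 0, 0, 0, -0.183, -0.27, -0.469, -1, 0, 0, 0, -0.183, -0.27, -0.469, -1, 0, 0, 0, -0.183, -0.27, -0.469, -1, 0, 0, 0, -0.183, -0.27, -0.469, -1, 0, 0, 0, -0.183, -0.27, -0.469, -1]

```text
clock: 7.95
eef_pos: [429.8, -39.7, 298.3]
eef_rot: [-0.001, 0.718, 0.696, -0.001]
ft_force: [0.3, 0.2, -1.0]
grip_width: 92.0
grip_force: 0.0
```

Emit:
play_rows:
  targets: [-0.15, 0.187, 0.412, -0.57, 0.019, 0.463, -1, -0.15, 0.187, 0.412, -0.57, 0.019, 0.463, -1, -0.15, 0.187, 0.412, -0.57, 0.019, 0.463, -1, -0.15, 0.187, 0.412, -0.57, 0.019, 0.463, -1, -0.15, 0.187, 0.412, -0.57, 0.019, 0.463, -1, -0.15, 0.187, 0.412, -0.57, 0.019, 0.463, -1, -0.15, 0.187, 0.412, -0.57, 0.019, 0.463, -1, -0.15, 0.187, 0.412, -0.57, 0.019, 0.463, -1, -0.15, 0.187, 0.412, -0.57, 0.019, 0.463, -1, -0.15, 0.187, 0.412, -0.57, 0.019, 0.463, -1, -0.15, 0.187, 0.412, -0.57, 0.019, 0.463, -1, -0.15, 0.187, 0.412, -0.57, 0.019, 0.463, -1]

```text
clock: 9.45
eef_pos: [431.0, -211.4, 161.4]
eef_rot: [-0.032, 0.935, 0.089, 0.341]
ft_force: [0.3, -0.5, -0.1]
grip_width: 91.9
grip_force: 0.0
```

```bash
python3 - <<'E'
from plan import *
from workcell import manip
o=manip.get_obs();print(o["eef_pos"],rot(o["eef_rot"]).as_matrix().round(4),o["qpos"])
print(cmd()[0],cmd()[1].as_matrix().round(4))
d=[manip.get_image(n)["pixels"] for n in("scene","top")]
cv2.imwrite("pics/s3.png",d[0]);cv2.imwrite("pics/t3.png",d[1])
f=lambda i,x,y,w,h,s:cv2.resize(cv2.convertScaleAbs(i[y:y+h,x:x+w],alpha=1.5),s,interpolation=cv2.INTER_CUBIC)
a=np.vstack([np.hstack([f(d[1],160,195,124,93,(400,300)),f(d[1],320,190,124,93,(400,300))]),np.hstack([f(d[0],370,150,200,150,(400,300)),f(d[0],270,110,160,120,(400,300))])])
cv2.imwrite("pics/c3.png",a)
E
```

```text
[ 431.02853775 -211.38778832  161.41467905] [[ 7.520e-01  1.879e-01  6.318e-01]
 [ 1.443e-01 -9.822e-01  1.203e-01]
 [ 6.432e-01  7.000e-04 -7.657e-01]] [-0.90004003  0.10999985  2.35503922  1.16215354  0.6697998  -0.46717328]
[ 500.77852981 -197.72138689   75.26926126] [[ 0.7526  0.1868  0.6315]
 [ 0.1431 -0.9824  0.1201]
 [ 0.6428 -0.     -0.766 ]]
```

View pics/c3.png

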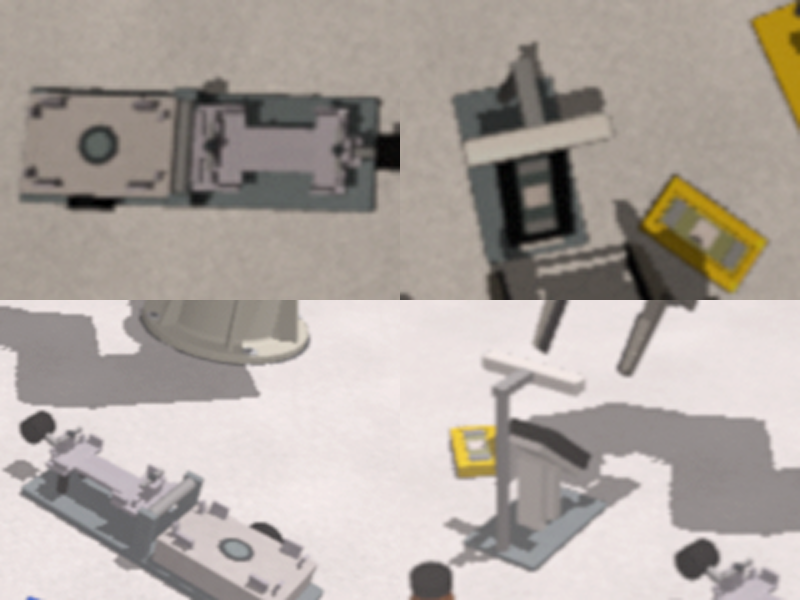

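```bash
python3 - <<'E'
from plan import *
Q=cmd()[1]; p=np.array([431,-211.4,161.4])
for k in(-55,-46,46,55):
    w=p+Q.apply([0,k,0]); u=proj(K["top"],w)[0]; v=proj(K["scene"],w)[0]
    print(k,w.round(0),((u-[320,190])*3.2258+[400,0]).round(0),((v-[270,110])*2.5+[400,300]).round(0))
    w=p+Q.apply([0,k,-60]); u=proj(K["top"],w)[0]; print(((u-[320,190])*3.2258+[400,0]).round(0))
E
```

```text
-55 [ 421. -157.  161.] [489. 280.] [627. 373.]
[505. 338.]
-46 [ 422. -166.  161.] [501. 278.] [619. 371.]
[518. 335.]
46 [ 440. -257.  161.] [622. 252.] [544. 350.]
[646. 308.]
55 [ 441. -265.  161.] [634. 250.] [537. 348.]
[658. 306.]
```

The flipper is level: in the top-left tile the plate spans (195,150)–(350,150), and the knob is at (388,150). In the scene tile the fingertips, near (627,372) and (544,349), straddle the holder as predicted. Sliding in and gripping.

Emit:
play_rows:
  targets: [0, 0, 0, 0, 0, 0.1, -1, 0, 0, 0, 0, 0, 0.2, -1, 0, 0, 0, 0, 0, 0.3, -1, 0, 0, 0, 0, 0, 0.373, -1, 0, 0, 0, 0, 0, 0.373, -1, 0, 0, 0, 0, 0, 0.373, -1, 0, 0, 0, 0, 0, 0.373, 1, 0, 0, 0, 0, 0, 0.373, 1, 0, 0, 0, 0, 0, 0.373, 1, 0, 0, 0, 0, 0, 0.373, 1, 0, 0, 0, 0, 0, 0.373, 1, 0, 0, 0, 0, 0, 0.373, 1]
  force: 25

```text
clock: 11.05
eef_pos: [501.2, -197.7, 75.7]
eef_rot: [-0.032, 0.935, 0.088, 0.341]
ft_force: [-4.7, -0.0, 6.4]
grip_width: 55.9
grip_force: 25.0
```

```bash
python3 - <<'E'
from plan import *
moved([0,0,0],[0,0,-.43])
D=Rd(-.031)
print(cmd()[0])
plan([((430,-60,260),D,1)])
plan([((515.6,110.2,150),D,1)])
E
```

```text
[ 419.32033828 -213.21662463  174.08960653]
0.1498,-0.1868,-0.4116,0.284,-0.495,-0.136,1
-0,-0,0,0.576,0.268,0.367,1
```

Emit:
play_rows:
  targets: [0, 0, 0, 0, 0, -0.05, 1, 0, 0, 0, 0, 0, -0.15, 1, 0, 0, 0, 0, 0, -0.25, 1, 0, 0, 0, 0, 0, -0.35, 1, 0, 0, 0, 0, 0, -0.43, 1, 0, 0, 0, 0, 0, -0.43, 1]

```text
clock: 11.8
eef_pos: [419.5, -214.1, 175.1]
eef_rot: [-0.031, 0.935, 0.088, 0.341]
ft_force: [-0.2, -0.4, -1.8]
grip_width: 55.5
grip_force: 25.0
```

Emit:
play_rows:
  targets: [0.04, -0.05, -0.1, 0.08, -0.13, -0.12, 1, 0.15, -0.187, -0.412, 0.284, -0.495, -0.136, 1, 0.15, -0.187, -0.412, 0.284, -0.495, -0.136, 1, 0.15, -0.187, -0.412, 0.284, -0.495, -0.136, 1, 0.15, -0.187, -0.412, 0.284, -0.495, -0.136, 1, 0.15, -0.187, -0.412, 0.284, -0.495, -0.136, 1, 0.15, -0.187, -0.412, 0.284, -0.495, -0.136, 1, 0.15, -0.187, -0.412, 0.284, -0.495, -0.136, 1, 0.15, -0.187, -0.412, 0.284, -0.495, -0.136, 1, 0.15, -0.187, -0.412, 0.284, -0.495, -0.136, 1, 0.15, -0.187, -0.412, 0.284, -0.495, -0.136, 1]

```text
clock: 13.18
eef_pos: [429.9, -60.0, 260.0]
eef_rot: [-0.0, 0.718, 0.696, 0.001]
ft_force: [-1.1, 0.4, -1.1]
grip_width: 55.9
grip_force: 25.0
```

Emit:
play_rows:
  targets: [0, 0, 0, 0.1, 0.05, 0.06, 1, 0, 0, 0, 0.3, 0.14, 0.2, 1, 0, 0, 0, 0.45, 0.21, 0.3, 1, 0, 0, 0, 0.576, 0.268, 0.367, 1, 0, 0, 0, 0.576, 0.268, 0.367, 1, 0, 0, 0, 0.576, 0.268, 0.367, 1]

```text
clock: 13.92
eef_pos: [515.6, 109.5, 150.4]
eef_rot: [-0.0, 0.718, 0.696, -0.0]
ft_force: [0.8, -0.2, -2.3]
grip_width: 55.7
grip_force: 25.0
```

```bash
python3 - <<'E'
from plan import *
from workcell import manip
o=manip.get_obs();print(o["eef_pos"],rot(o["eef_rot"]).as_matrix().round(4),o["ft_force"],o["grip_width"])
print(cmd()[0],cmd()[1].as_matrix().round(4))
d=[manip.get_image(n)["pixels"] for n in("scene","top")]
cv2.imwrite("pics/s4.png",d[0]);cv2.imwrite("pics/t4.png",d[1])
f=lambda i,x,y,w,h,s:cv2.resize(cv2.convertScaleAbs(i[y:y+h,x:x+w],alpha=1.7),s,interpolation=cv2.INTER_CUBIC)
cv2.imwrite("pics/c4.png",np.hstack([f(cv2.imread("pics/t3.png"),210,200,80,80,(400,400)),f(d[0],360,140,100,100,(400,400))]))
E
```

```text
[515.55872549 109.49676104 150.37603817] [[ 3.120e-02  9.995e-01 -5.000e-04]
 [ 9.995e-01 -3.120e-02  1.000e-04]
 [ 1.000e-04 -5.000e-04 -1.000e+00]] [ 0.76976876 -0.22290844 -2.27978972] 55.73901446209517
[515.63746987 110.1902415  150.01374259] [[ 0.0309  0.9995 -0.    ]
 [ 0.9995 -0.0309  0.    ]
 [ 0.     -0.     -1.    ]]
```

View pics/c4.png

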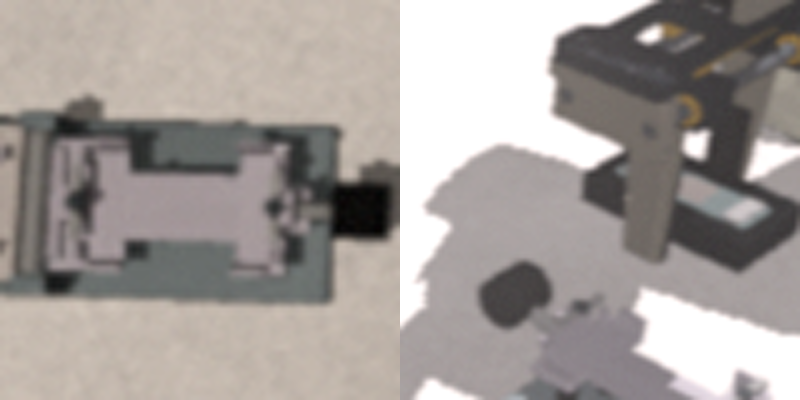

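```bash
python3 - <<'E'
from plan import *
T,S=K["top"],K["scene"]
print("pocket",atz(T,246.3,241,51)," pred",W((518,188.2,-.031),(0,-78,51)))
p=np.array([515.56,109.5,150.38]);D=Rd(-.031)
pts=[((48,28,8),(445,207.5)),((48,28,-10),(445,199.5)),((-48,28,8),(406.2,191.2)),((-48,28,-10),(406.2,183))]
def f(o): return np.concatenate([proj(S,p+D.apply(np.array(P)+[o[0],0,-19+o[1]]))[0]-q for P,q in pts])
r=least_squares(f,[0,0]);print(r.x,f([0,0]).round(1),r.fun.round(1))
E
```

```text
pocket [515.44579478 108.21388568  51.        ]  pred [[515.58238726 110.237476    51.        ]]
[2.49906206 1.378059  ] [-1.1  0.   0.5  0.3 -2.3 -2.7 -1.2 -1.9] [-0.1  1.1  1.5  1.4 -1.4 -1.7 -0.3 -0.9]
```

Left tile: the pocket's narrow middle is centred at (181,205). Right tile: the holder is held level, with corners near (740,270) and (585,190). I lower it to just above the walls for a relative look.

Emit:
play_rows:
  targets: [0, 0, 0, -0.005, 0, 0.1, 1, 0, 0, 0, -0.005, 0, 0.2, 1, 0, 0, 0, -0.005, 0, 0.27, 1, 0, 0, 0, -0.005, 0, 0.31, 1, 0, 0, 0, -0.005, 0, 0.31, 1, 0, 0, 0, -0.005, 0, 0.31, 1]

```text
clock: 14.78
eef_pos: [516.6, 108.6, 58.3]
eef_rot: [0.0, 0.718, 0.696, 0.001]
ft_force: [0.1, 0.1, -1.9]
grip_width: 55.8
grip_force: 25.0
```

```bash
python3 - <<'E'
from plan import *
moved([0,0,0],[-.005,0,.31])
from workcell import manip
o=manip.get_obs();print(o["eef_pos"],o["ft_force"],cmd()[0])
d=[manip.get_image(n)["pixels"] for n in("scene","top")]
cv2.imwrite("pics/s5.png",d[0]);cv2.imwrite("pics/t5.png",d[1])
f=lambda i,x,y,w,h,s:cv2.resize(cv2.convertScaleAbs(i[y:y+h,x:x+w],alpha=1.8),s,interpolation=cv2.INTER_CUBIC)
cv2.imwrite("pics/c5.png",np.hstack([f(d[1],210,205,80,80,(320,320)),f(d[0],380,175,80,60,(480,360))[:320]]))
E
```

```text
[516.6408745  108.56721487  58.27682021] [ 0.13942914  0.0507575  -1.8821066 ] [515.59106138 108.69095958  57.01374259]
```

View pics/c5.png

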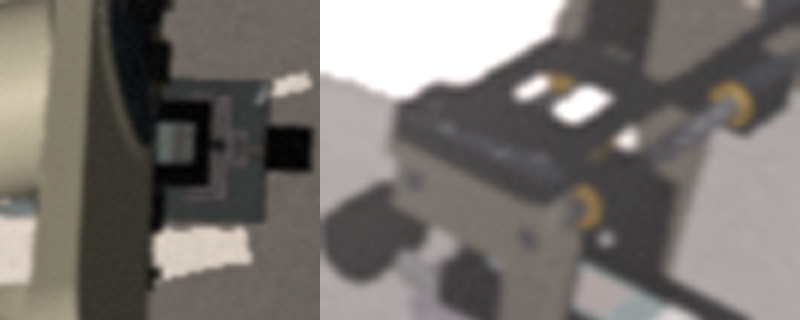

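```bash
python3 - <<'E'
from plan import *
T=K["top"]
im=cv2.imread("pics/t5.png").astype(float).mean(2)
print("row mean along u 246-292, v236-246:",im[236:247,246:292].mean(0).round(0))
print("col u 255-260 v 222-265:",im[222:265,255:260].mean(1).round(0))
t3=cv2.imread("pics/t3.png").astype(float).mean(2)
print("t3 v 224-262 at u 241-252",t3[224:264,241:252].mean(1).round(0))
print("t3 notch top v232-233:",t3[230:233,225:270].mean(0).round(0),"bot",t3[249:252,225:270].mean(0).round(0))
for z in(69,87): print(z,atz(T,262.5,240.6,z),atz(T,262.5,240.6,z)[1]+48)
E
```

```text
row mean along u 246-292, v236-246: [19. 19. 22. 34. 45. 47. 45. 39. 35. 35. 37. 35. 22.  7.  2.  6. 19. 31.
 32. 33. 39. 41. 38. 36. 37. 37. 33. 31. 31. 26. 15.  6.  5.  6.  6.  6.
  6.  6.  7.  7.  8. 22. 42. 54. 56. 56.]
col u 255-260 v 222-265: [ 57.  55.  45.  33.  30.  31.  34.  30.  14.   4.   3.   3.   4.  16.
  30.  33.  30.  30.  31.  31.  31.  30.  27.  20.   7.   2.   3.   4.
   6.  19.  33.  35.  38.  34.  32.  31.  32.  33.  43.  64.  89. 109.
 113.]
t3 v 224-262 at u 241-252 [ 65.  56.  57.  58.  59.  59.  59.  58.  49.  36.  53.  84.  92.  92.
  92.  92.  91.  91.  90.  91.  91.  91.  92.  86.  70.  63.  63.  63.
  63.  63.  64.  64.  64.  64.  63.  70.  92. 107. 109. 109.]
t3 notch top v232-233: [85. 71. 50. 48. 69. 83. 85. 84. 85. 85. 72. 39. 27. 27. 30. 40. 54. 56.
 53. 50. 52. 56. 57. 57. 58. 57. 57. 57. 58. 58. 58. 58. 62. 72. 81. 82.
 82. 82. 83. 83. 82. 74. 53. 32. 28.] bot [71. 52. 62. 84. 89. 88. 88. 88. 89. 75. 43. 31. 32. 34. 46. 59. 62. 62.
 62. 63. 63. 64. 63. 63. 63. 63. 63. 63. 64. 64. 64. 69. 80. 91. 93. 93.
 92. 93. 87. 78. 73. 59. 36. 28. 32.]
69 [514.92339466  61.41649308  69.        ] 109.41649307710662
87 [513.92700417  58.66974107  87.        ] 106.66974107305228
```

Top tile: the holder's near end is at about x=208, the pocket's end wall at 215–228, and the knob at (288,145). The edge profiles put the holder about 2.5 mm too far to +y. I correct that and lower in small steps, watching the force.

Emit:
play_rows:
  targets: [0, 0, 0, -0.0085, 0, 0, 1, 0, 0, 0, -0.0085, 0, 0.01, 1, 0, 0, 0, -0.0085, 0, 0.02, 1, 0, 0, 0, -0.0085, 0, 0.025, 1, 0, 0, 0, -0.0085, 0, 0.03, 1, 0, 0, 0, -0.0085, 0, 0.03, 1]

```text
clock: 15.62
eef_pos: [515.8, 106.1, 48.1]
eef_rot: [-0.0, 0.718, 0.696, -0.0]
ft_force: [0.7, 0.4, -1.4]
grip_width: 56.3
grip_force: 25.0
```

Emit:
play_rows:
  targets: [0, 0, 0, 0, 0, 0.005, 1, 0, 0, 0, 0, 0, 0.01, 1, 0, 0, 0, 0, 0, 0.013, 1, 0, 0, 0, 0, 0, 0.013, 1]

```text
clock: 16.12
eef_pos: [515.8, 106.1, 44.3]
eef_rot: [-0.0, 0.718, 0.696, -0.0]
ft_force: [-0.7, -0.2, -1.8]
grip_width: 56.1
grip_force: 25.0
```

Emit:
play_rows:
  targets: [0, 0, 0, 0, 0, 0.004, 1, 0, 0, 0, 0, 0, 0.008, 1, 0, 0, 0, 0, 0, 0.01, 1, 0, 0, 0, 0, 0, 0.01, 1]

```text
clock: 16.62
eef_pos: [516.0, 106.3, 41.4]
eef_rot: [0.0, 0.718, 0.696, 0.0]
ft_force: [0.3, 1.6, -1.4]
grip_width: 55.7
grip_force: 25.0
```

Emit:
play_rows:
  targets: [0, 0, 0, 0, 0, 0.004, 1, 0, 0, 0, 0, 0, 0.007, 1, 0, 0, 0, 0, 0, 0.007, 1, 0, 0, 0, 0, 0, 0.007, 1]

```text
clock: 17.12
eef_pos: [516.1, 106.3, 40.9]
eef_rot: [0.0, 0.718, 0.696, 0.0]
ft_force: [-4.8, 0.8, 20.8]
grip_width: 55.7
grip_force: 25.0
```

Emit:
play_rows:
  targets: [0, 0, 0, 0, 0, -0.003, 1, 0, 0, 0, 0, 0, -0.003, -0.6, 0, 0, 0, 0, 0, -0.003, -0.6, 0, 0, 0, 0, 0, -0.003, -0.6, 0, 0, 0, 0, 0, -0.1, -0.6, 0, 0, 0, 0, 0, -0.3, -0.6, 0, 0, 0, 0, 0, -0.5, -0.6, 0, 0, 0, -0.5, -0.4, -0.6, -0.6, 0, 0, 0, -0.5, -0.4, -0.6, -0.6, 0, 0, 0, -0.5, -0.4, -0.6, -0.6, 0, 0, 0, -0.5, -0.4, -0.6, -0.6, 0, 0, 0, -0.5, -0.4, -0.6, -0.6]

```text
clock: 18.62
eef_pos: [391.8, -40.3, 219.5]
eef_rot: [0.0, 0.718, 0.696, 0.0]
ft_force: [0.3, -0.8, -0.2]
grip_width: 73.3
grip_force: 0.0
```

```bash
python3 - <<'E'
from plan import *
for s in((-.0085,0,.03),(0,0,.013),(0,0,.01),(0,0,.007),(-.5,-.4,-.6)): moved([0,0,0],s)
from workcell import manip
o=manip.get_obs();print(o["eef_pos"],o["ft_force"],cmd()[0])
d=[manip.get_image(n)["pixels"] for n in("scene","top")]
cv2.imwrite("pics/s6.png",d[0]);cv2.imwrite("pics/t6.png",d[1])
f=lambda i,x,y,w,h,s:cv2.resize(cv2.convertScaleAbs(i[y:y+h,x:x+w],alpha=2),s,interpolation=cv2.INTER_CUBIC)
cv2.imwrite("pics/c6.png",np.hstack([f(d[1],210,205,80,80,(400,400)),f(d[0],370,190,100,100,(400,400))]))
E
```

```text
[391.7672152  -40.34785883 219.52723047] [ 0.31840727 -0.77472249 -0.24681356] [390.92876439 -40.07333119 219.01374259]
```

View pics/c6.png

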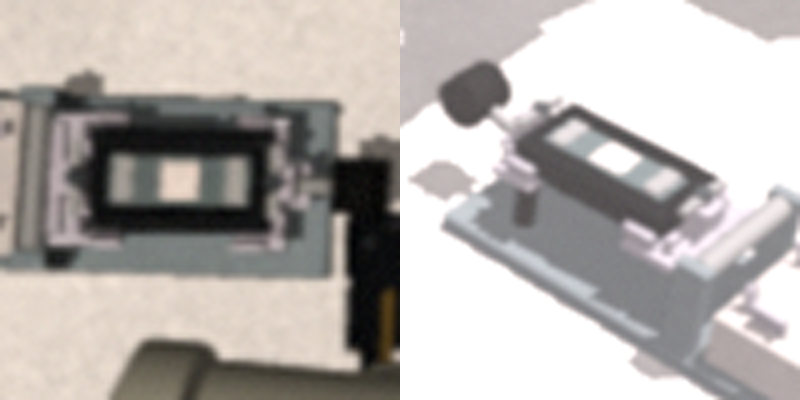

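The holder lies flat, glass up, inside all four corner walls: in the top tile the holder spans (88,127)–(272,237), with wall pieces visible all round. Back to the knob.

```bash
python3 - <<'E'
from plan import *
D=Rd(-.031)
plan([((511.8,10.7,160),D,-.3),((511.8,10.7,44),D,-.3)])
E
```

```text
-0,-0,0,0.182,0.397,0.197,-0.3
-0,-0,0,0.182,0.397,0.583,-0.3
```

Emit:
play_rows:
  targets: [0, 0, 0, 0.182, 0.397, 0.197, -0.3, 0, 0, 0, 0.182, 0.397, 0.197, -0.3, 0, 0, 0, 0.182, 0.397, 0.197, -0.3, 0, 0, 0, 0.182, 0.397, 0.197, -0.3, 0, 0, 0, 0.182, 0.397, 0.197, -0.3, 0, 0, 0, 0.182, 0.397, 0.35, -0.3, 0, 0, 0, 0.182, 0.397, 0.5, -0.3, 0, 0, 0, 0.182, 0.397, 0.583, -0.3, 0, 0, 0, 0.182, 0.397, 0.583, -0.3, 0, 0, 0, 0.182, 0.397, 0.583, -0.3, 0, 0, 0, 0.182, 0.397, 0.583, 1, 0, 0, 0, 0.182, 0.397, 0.583, 1, 0, 0, 0, 0.182, 0.397, 0.583, 1, 0, 0, 0, 0.182, 0.397, 0.583, 1, 0, 0, 0, 0.182, 0.397, 0.583, 1]
  force: 12

```text
clock: 20.6
eef_pos: [512.0, 10.8, 44.7]
eef_rot: [-0.0, 0.718, 0.696, -0.0]
ft_force: [-2.5, 0.2, 6.8]
grip_width: 30.1
grip_force: 12.0
```

```bash
python3 - <<'E'
from plan import *
D=Rd(-.031);J=(517.3,186.6,-.031)
n=lambda A:plan([(W(J,(0,-176*np.cos(a),60+176*np.sin(a)))[0]-[0,0,16],D,1) for a in A]) or print()
n(np.linspace(.05,.3,6))
json.dump(json.load(open("cmd.json")),open("cmd1.json","w"))
E
```

```text
-0,-0,0,0,0.001,-0.029,1
-0,-0,0,0.003,0.001,-0.058,1
-0,-0,0,0.006,0.001,-0.087,1
-0,-0,0,0.011,0.001,-0.116,1
-0,-0,0,0.018,0.001,-0.145,1
-0,-0,0,0.026,0.001,-0.173,1
```

Emit:
play_rows:
  targets: [0, 0, 0, 0, 0, -0.029, 1, 0, 0, 0, 0.003, 0, -0.058, 1, 0, 0, 0, 0.006, 0, -0.087, 1, 0, 0, 0, 0.011, 0, -0.116, 1, 0, 0, 0, 0.018, 0, -0.145, 1, 0, 0, 0, 0.026, 0, -0.173, 1]

```text
clock: 21.35
eef_pos: [512.2, 18.6, 96.9]
eef_rot: [0.0, 0.718, 0.696, -0.0]
ft_force: [0.1, -1.5, -3.8]
grip_width: 30.0
grip_force: 12.0
```

```bash
python3 - <<'E'
from plan import *
print(cmd()[0])
D=Rd(-.031);J=(517.0,186.6,-.031)
n=lambda A:plan([(W(J,(0,-176*np.cos(a),60+176*np.sin(a)))[0]-[0,0,16],D,1) for a in A]) or print()
n(np.linspace(.37,1.6,18))
E
```

```text
[512.20219801  18.60268007  96.01374259]
-0,-0,0,0.013,-0.001,-0.039,1
-0,-0,0,0.03,-0.001,-0.078,1
-0,-0,0,0.05,-0.001,-0.115,1
-0,-0,0,0.072,-0.001,-0.152,1
-0,-0,0,0.097,-0.001,-0.186,1
-0,-0,0,0.124,-0.001,-0.219,1
-0,-0,0,0.153,-0.001,-0.249,1
-0,-0,0,0.185,-0.001,-0.277,1
-0,-0,0,0.218,-0.001,-0.303,1
-0,-0,0,0.254,-0.001,-0.327,1
-0,-0,0,0.291,-0.001,-0.348,1
-0,-0,0,0.329,-0.001,-0.366,1
-0,-0,0,0.369,-0.001,-0.381,1
-0,-0,0,0.409,-0.001,-0.394,1
-0,-0,0,0.451,-0.001,-0.403,1
-0,-0,0,0.493,-0.001,-0.409,1
-0,-0,0,0.535,-0.001,-0.413,1
-0,-0,0,0.577,-0.001,-0.413,1
```

Forces are small, so the buttons passed freely (about 0.3 rad). Continuing to upright.

Emit:
play_rows:
  targets: [0, 0, 0, 0.013, -0.001, -0.039, 1, 0, 0, 0, 0.03, -0.001, -0.078, 1, 0, 0, 0, 0.05, -0.001, -0.115, 1, 0, 0, 0, 0.072, -0.001, -0.152, 1, 0, 0, 0, 0.097, -0.001, -0.186, 1, 0, 0, 0, 0.124, -0.001, -0.219, 1, 0, 0, 0, 0.153, -0.001, -0.249, 1, 0, 0, 0, 0.185, -0.001, -0.277, 1, 0, 0, 0, 0.218, -0.001, -0.303, 1, 0, 0, 0, 0.254, -0.001, -0.327, 1, 0, 0, 0, 0.291, -0.001, -0.348, 1, 0, 0, 0, 0.329, -0.001, -0.366, 1, 0, 0, 0, 0.369, -0.001, -0.381, 1, 0, 0, 0, 0.409, -0.001, -0.394, 1, 0, 0, 0, 0.451, -0.001, -0.403, 1, 0, 0, 0, 0.493, -0.001, -0.409, 1, 0, 0, 0, 0.535, -0.001, -0.413, 1, 0, 0, 0, 0.577, -0.001, -0.413, 1]

```text
clock: 23.6
eef_pos: [519.4, 192.5, 221.8]
eef_rot: [0.002, 0.718, 0.696, 0.002]
ft_force: [10.0, -3.1, -1.4]
grip_width: 30.2
grip_force: 12.0
```

```bash
python3 - <<'E'
from plan import *
print(cmd()[0])
D=Rd(-.031);J=(517.0,186.6,-.031)
n=lambda A:plan([(W(J,(0,-176*np.cos(a),60+176*np.sin(a)))[0]-[0,0,16],D,1) for a in A]) or print()
n(np.linspace(1.67,2.9,18))
E
```

```text
[517.25788205 191.62909441 219.91374259]
-0,-0,0,0.041,-0,0.003,1
-0,-0,0,0.083,-0,0.008,1
-0,-0,0,0.125,-0,0.017,1
-0,-0,0,0.166,-0,0.029,1
-0,-0,0,0.206,-0,0.043,1
-0,-0,0,0.244,-0,0.061,1
-0,-0,0,0.281,-0,0.081,1
-0,-0,0,0.317,-0,0.104,1
-0,-0,0,0.351,-0,0.129,1
-0,-0,0,0.383,-0,0.157,1
-0,-0,0,0.413,-0,0.187,1
-0,-0,0,0.441,-0,0.219,1
-0,-0,0,0.466,-0,0.253,1
-0,-0,0,0.489,-0,0.289,1
-0,-0,0,0.509,-0,0.327,1
-0,-0,0,0.527,-0,0.365,1
-0,-0,0,0.541,-0,0.405,1
-0,-0,0,0.553,-0,0.446,1
```

```bash
python3 - <<'E'
from plan import *
moved([0,0,0],[-.553,0,-.446]);print(cmd()[0])
D=Rd(-.041);J=(519.3,186.6,-.041)
n=lambda A:plan([(W(J,(0,-176*np.cos(a),60+176*np.sin(a)))[0]-[0,0,16],D,1) for a in A]) or print()
n(np.linspace(1.67,2.9,18))
E
```

```text
[517.25788205 191.62909441 219.91374259]
-0,-0,0.0032,0.042,0.008,0.003,1
-0,-0,0.0032,0.084,0.008,0.008,1
-0,-0,0.0032,0.125,0.009,0.017,1
-0,-0,0.0032,0.166,0.009,0.029,1
-0,-0,0.0032,0.206,0.01,0.043,1
-0,-0,0.0032,0.244,0.01,0.061,1
-0,-0,0.0032,0.282,0.01,0.081,1
-0,-0,0.0032,0.317,0.011,0.104,1
-0,-0,0.0032,0.351,0.011,0.129,1
-0,-0,0.0032,0.383,0.011,0.157,1
-0,-0,0.0032,0.413,0.012,0.187,1
-0,-0,0.0032,0.441,0.012,0.219,1
-0,-0,0.0032,0.467,0.012,0.253,1
-0,-0,0.0032,0.489,0.012,0.289,1
-0,-0,0.0032,0.509,0.013,0.327,1
-0,-0,0.0032,0.527,0.013,0.365,1
-0,-0,0.0032,0.541,0.013,0.405,1
-0,-0,0.0032,0.553,0.013,0.446,1
```

Emit:
play_rows:
  targets: [0, 0, 0.003, 0.042, 0.004, 0.003, 1, 0, 0, 0.003, 0.084, 0.007, 0.008, 1, 0, 0, 0.003, 0.125, 0.009, 0.017, 1, 0, 0, 0.003, 0.166, 0.009, 0.029, 1, 0, 0, 0.003, 0.206, 0.01, 0.043, 1, 0, 0, 0.003, 0.244, 0.01, 0.061, 1, 0, 0, 0.003, 0.282, 0.01, 0.081, 1, 0, 0, 0.003, 0.317, 0.011, 0.104, 1, 0, 0, 0.003, 0.351, 0.011, 0.129, 1, 0, 0, 0.003, 0.383, 0.011, 0.157, 1, 0, 0, 0.003, 0.413, 0.012, 0.187, 1, 0, 0, 0.003, 0.441, 0.012, 0.219, 1, 0, 0, 0.003, 0.467, 0.012, 0.253, 1, 0, 0, 0.003, 0.489, 0.012, 0.289, 1, 0, 0, 0.003, 0.509, 0.013, 0.327, 1, 0, 0, 0.003, 0.527, 0.013, 0.365, 1, 0, 0, 0.003, 0.541, 0.013, 0.405, 1, 0, 0, 0.003, 0.553, 0.013, 0.446, 1]

```text
clock: 25.85
eef_pos: [526.6, 359.0, 86.2]
eef_rot: [-0.0, 0.721, 0.693, 0.001]
ft_force: [4.0, 5.5, 2.4]
grip_width: 30.0
grip_force: 12.0
```

```bash
python3 - <<'E'
from plan import *
print(cmd()[0])
D=Rd(-.041);J=(519.3,186.6,-.041)
n=lambda A:plan([(W(J,(0,-176*np.cos(a),60+176*np.sin(a)))[0]-[0,0,16],D,1) for a in A]) or print()
n(np.r_[np.linspace(2.94,3.15,6),3.16,3.16])
E
```

```text
[526.28879466 357.32901179  86.11374259]
-0,-0,0,0.005,0,0.023,1
-0,-0,0,0.01,0,0.047,1
-0,-0,0,0.013,0,0.072,1
-0,-0,0,0.015,0,0.096,1
-0,-0,0,0.017,0,0.121,1
-0,-0,0,0.017,0,0.145,1
-0,-0,0,0.017,0,0.151,1
-0,-0,0,0.017,0,0.151,1
```

Emit:
play_rows:
  targets: [0, 0, 0, 0.008, 0.002, 0.023, 1, 0, 0, 0, 0.013, 0.002, 0.047, 1, 0, 0, 0, 0.016, 0.002, 0.072, 1, 0, 0, 0, 0.018, 0.002, 0.096, 1, 0, 0, 0, 0.02, 0.002, 0.121, 1, 0, 0, 0, 0.02, 0.002, 0.145, 1, 0, 0, 0, 0.02, 0.002, 0.151, 1, 0, 0, 0, 0.02, 0.002, 0.151, 1, 0, 0, 0, 0.02, 0.002, 0.151, 1]

```text
clock: 26.98
eef_pos: [526.8, 364.3, 40.6]
eef_rot: [-0.0, 0.721, 0.693, 0.0]
ft_force: [1.8, 7.4, -2.8]
grip_width: 30.1
grip_force: 12.0
```

Emit:
play_rows:
  targets: [0, 0, 0, 0, 0, 0.004, 1, 0, 0, 0, 0, 0, 0.008, 1, 0, 0, 0, 0, 0, 0.01, 1, 0, 0, 0, 0, 0, 0.01, 1]

```text
clock: 27.48
eef_pos: [526.8, 364.3, 37.7]
eef_rot: [-0.0, 0.721, 0.693, 0.0]
ft_force: [0.9, 5.9, -0.5]
grip_width: 30.0
grip_force: 12.0
```

```bash
python3 - <<'E'
from plan import *
from workcell import manip
o=manip.get_obs();print(o["eef_pos"],o["ft_force"],o["torque"])
d=[manip.get_image(n)["pixels"] for n in("scene","top")]
cv2.imwrite("pics/s7.png",d[0]);cv2.imwrite("pics/t7.png",d[1])
f=lambda i,x,y,w,h,s:cv2.resize(cv2.convertScaleAbs(i[y:y+h,x:x+w],alpha=1.7),s,interpolation=cv2.INTER_CUBIC)
cv2.imwrite("pics/c7.png",np.hstack([f(d[1],120,190,160,120,(400,300)),f(d[0],390,190,160,120,(400,300))]))
E
```

```text
[526.81161415 364.26373954  37.73737034] [ 0.89190581  5.89223322 -0.5488864 ] [ 0.87189311 -0.3322828  -0.05664099]
```

View pics/c7.png

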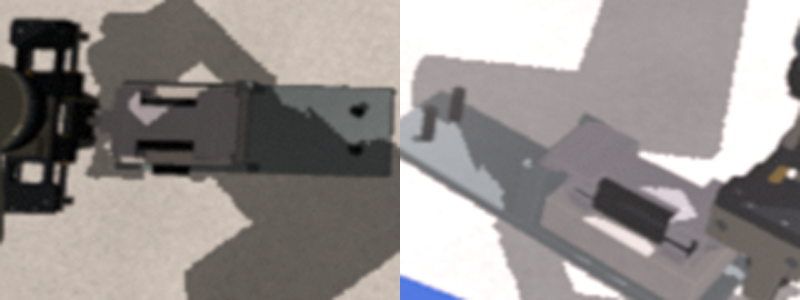

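The flipper lies over the nest. In the scene tile the black holder shows through the plate's notch at (632,210); in the top tile its sides show at (168,100) and (165,146). The stop has not been felt yet, so I press on a little.

Emit:
play_rows:
  targets: [0, 0, 0, 0, 0, 0.005, 1, 0, 0, 0, 0, 0, 0.01, 1, 0, 0, 0, 0, 0, 0.013, 1, 0, 0, 0, 0, 0, 0.013, 1]

```text
clock: 28.08
eef_pos: [526.8, 364.1, 33.8]
eef_rot: [-0.0, 0.721, 0.693, 0.0]
ft_force: [2.2, 5.8, -0.5]
grip_width: 30.1
grip_force: 12.0
```

Emit:
play_rows:
  targets: [0, 0, 0, 0, 0, 0, -0.3, 0, 0, 0, 0, 0, 0, -0.3, 0, 0, 0, 0, 0, 0, -0.3, 0, 0, 0, 0, 0, -0.1, -0.3, 0, 0, 0, 0, 0, -0.25, -0.3, 0, 0, 0, 0, 0, -0.4, 1, 0, 0, 0, 0, 0, -0.4, 1, 0, 0, 0, 0, 0, -0.4, 1, 0, 0, 0, 0, 0, -0.4, 1]

```text
clock: 29.2
eef_pos: [526.2, 362.7, 152.6]
eef_rot: [-0.0, 0.721, 0.693, -0.001]
ft_force: [-0.5, -0.0, 0.1]
grip_width: 21.9
grip_force: 0.0
```

```bash
python3 - <<'E'
from plan import *
from workcell import manip
o=manip.get_obs();print(o["eef_pos"],o["ft_force"],o["grip_width"])
d=[manip.get_image(n)["pixels"] for n in("scene","top")]
cv2.imwrite("pics/s8.png",d[0]);cv2.imwrite("pics/t8.png",d[1])
im=cv2.convertScaleAbs(d[0],alpha=1.7)
S=K["scene"];J=(519.3,186.6,-.036)
f=cv2.resize(im[210:300,430:550],(800,600),interpolation=cv2.INTER_CUBIC)
for th,c in((np.pi,(0,255,0)),(2.95,(0,0,255))):
    for P in((0,176,0),(15,176,0),(12,147,0)):
        w=W(J,(P[0],-P[1]*np.cos(th),60+P[1]*np.sin(th)))
        u=(proj(S,w)[0]-[430,210])*6.667; cv2.circle(f,tuple(int(v) for v in u),4,c,1)
cv2.imwrite("pics/c8.png",f)
E
```

```text
[526.15597714 362.65225773 152.60330046] [-0.45482966 -0.00684341  0.10275792] 21.893013156146313
```

View pics/c8.png

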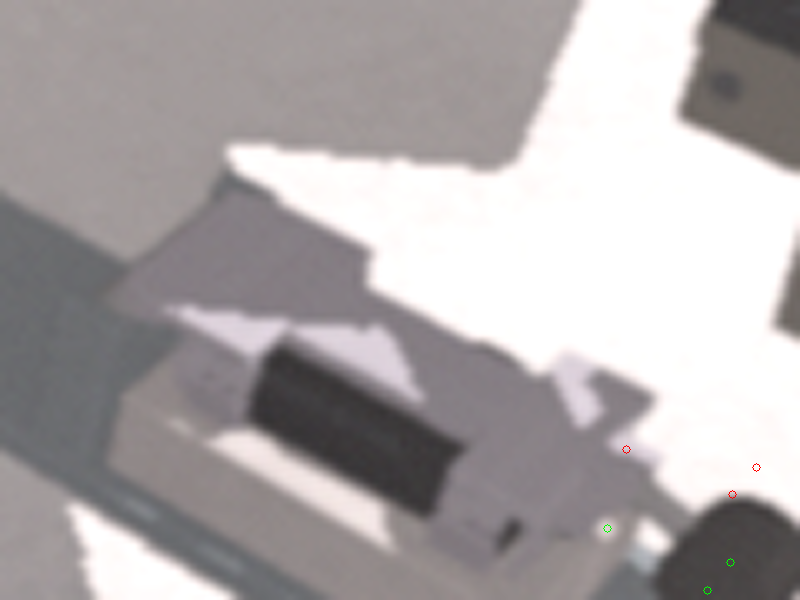

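Emit:
play_rows:
  targets: [0, 0, 0, 0, 0, 0.1, 1, 0, 0, 0, 0, 0, 0.18, 1, 0, 0, 0, 0, 0, 0.22, 1, 0, 0, 0, 0, 0, 0.235, 1, 0, 0, 0, 0, 0, 0.245, 1, 0, 0, 0, 0, 0, 0.25, 1, 0, 0, 0, 0, 0, 0.25, 1]
  force: 5

```text
clock: 30.18
eef_pos: [527.3, 363.5, 79.6]
eef_rot: [0.0, 0.721, 0.693, 0.0]
ft_force: [0.0, -0.6, -0.2]
grip_width: 0.5
grip_force: 0.0
```

```bash
python3 - <<'E'
from plan import *
S=K["scene"];J=(519.3,186.6,-.036)
# crop-8 pixels of holder: lower edge of +x side, for bottoms at several heights
for zb in(43,47,51):
  print(zb,[((proj(S,W(J,(28,78+e,zb+h)))[0]-[430,210])*6.667).round(0).tolist() for h in(0,18) for e in(-30,30)])
E
```

```text
43 [[244.0, 419.0], [433.0, 526.0], [257.0, 374.0], [448.0, 480.0]]
47 [[247.0, 409.0], [436.0, 516.0], [259.0, 364.0], [452.0, 470.0]]
51 [[250.0, 399.0], [439.0, 506.0], [262.0, 354.0], [455.0, 459.0]]
```

Emit:
play_rows:
  targets: [0, 0, 0, 0, 0, 0.005, 1, 0, 0, 0, 0, 0, 0.01, 1, 0, 0, 0, 0, 0, 0.012, 1, 0, 0, 0, 0, 0, 0.012, 1]

```text
clock: 30.68
eef_pos: [527.1, 363.4, 76.2]
eef_rot: [0.0, 0.721, 0.693, 0.0]
ft_force: [-1.5, -0.8, 6.0]
grip_width: 0.5
grip_force: 3.0
```

Emit:
play_rows:
  targets: [0, 0, 0, 0, 0, 0.004, 1, 0, 0, 0, 0, 0, 0.006, 1, 0, 0, 0, 0, 0, 0.006, 1]

```text
clock: 31.05
eef_pos: [527.3, 363.5, 75.9]
eef_rot: [0.0, 0.721, 0.693, 0.0]
ft_force: [-5.9, -4.4, 19.2]
grip_width: 0.9
grip_force: 9.6
```

The stop is firm: 19 N with the knob top at 76 mm, which is the level height. Retreat and take a last look.

Emit:
play_rows:
  targets: [0, 0, 0, 0, 0, -0.1, 1, 0, 0, 0, 0, 0, -0.3, 1, 0, 0, 0, 0, 0, -0.5, 1, 0, 0, 0, -0.3, -0.6, -0.6, 1, 0, 0, 0, -0.5, -0.6, -0.6, 1, 0, 0, 0, -0.6, -0.6, -0.6, 1, 0, 0, 0, -0.6, -0.6, -0.6, 1, 0, 0, 0, -0.6, -0.6, -0.6, 1, 0, 0, 0, -0.6, -0.6, -0.6, 1]

```text
clock: 32.17
eef_pos: [340.5, 190.7, 254.4]
eef_rot: [0.0, 0.721, 0.693, 0.001]
ft_force: [-0.1, 0.5, -0.0]
grip_width: 0.8
grip_force: 0.0
```

```bash
python3 - <<'E'
from plan import *
from workcell import manip
o=manip.get_obs();print(o["eef_pos"],o["ft_force"])
d=[manip.get_image(n)["pixels"] for n in("scene","top")]
f=lambda i,x,y,w,h,s:cv2.resize(cv2.convertScaleAbs(i[y:y+h,x:x+w],alpha=1.7),s,interpolation=cv2.INTER_CUBIC)
cv2.imwrite("pics/c9.png",np.vstack([f(d[0],430,210,120,60,(800,400)),np.hstack([f(d[1],140,130,200,100,(400,200)),f(d[0],230,200,260,130,(400,200))])]))
E
```

```text
[340.48586311 190.74706298 254.38464427] [-0.09484748  0.48537373 -0.02781236]
```

View pics/c9.png

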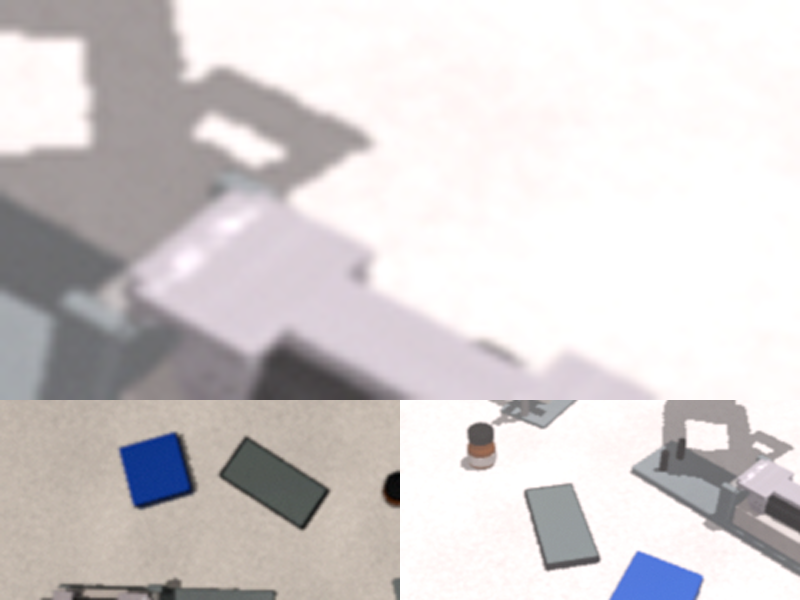

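The flipper is level over the nest with the holder below it, dark at (320,370). The jar, phone and box have not moved. One quick check of the holder's drop height from the dark band's lower edge, then hand in.

```bash
python3 - <<'E'
from plan import *
from workcell import manip
d=manip.get_image("scene"); im=d["pixels"].astype(float).mean(2); J=(519.3,186.6,-.036)
for y in(58,78,98):
    for zb in(43,51): print(y,zb,proj(d,W(J,(28,y,zb)))[0].round(1),proj(d,W(J,(28,y,zb+18)))[0].round(1))
    u=int(round(proj(d,W(J,(28,y,45)))[0][0])); print(u,list(zip(range(258,292),im[258:292,u].round(0).astype(int))))
E
```

```text
58 43 [471.2 275.4] [473.1 268.6]
58 51 [472.  272.4] [474.  265.6]
471 [(258, np.int64(127)), (259, np.int64(123)), (260, np.int64(107)), (261, np.int64(81)), (262, np.int64(56)), (263, np.int64(41)), (264, np.int64(41)), (265, np.int64(40)), (266, np.int64(43)), (267, np.int64(43)), (268, np.int64(42)), (269, np.int64(42)), (270, np.int64(41)), (271, np.int64(41)), (272, np.int64(40)), (273, np.int64(39)), (274, np.int64(43)), (275, np.int64(61)), (276, np.int64(88)), (277, np.int64(114)), (278, np.int64(129)), (279, np.int64(134)), (280, np.int64(134)), (281, np.int64(128)), (282, np.int64(112)), (283, np.int64(91)), (284, np.int64(84)), (285, np.int64(83)), (286, np.int64(83)), (287, np.int64(84)), (288, np.int64(84)), (289, np.int64(84)), (290, np.int64(83)), (291, np.int64(84))]
78 43 [480.4 280.7] [482.5 273.9]
78 51 [481.4 277.7] [483.5 270.8]
481 [(258, np.int64(127)), (259, np.int64(126)), (260, np.int64(127)), (261, np.int64(127)), (262, np.int64(125)), (263, np.int64(115)), (264, np.int64(94)), (265, np.int64(75)), (266, np.int64(60)), (267, np.int64(45)), (268, np.int64(
[... 597 characters left out ...]
np.int64(125)), (260, np.int64(125)), (261, np.int64(125)), (262, np.int64(126)), (263, np.int64(126)), (264, np.int64(127)), (265, np.int64(126)), (266, np.int64(126)), (267, np.int64(123)), (268, np.int64(113)), (269, np.int64(92)), (270, np.int64(76)), (271, np.int64(60)), (272, np.int64(45)), (273, np.int64(40)), (274, np.int64(42)), (275, np.int64(42)), (276, np.int64(44)), (277, np.int64(45)), (278, np.int64(45)), (279, np.int64(44)), (280, np.int64(40)), (281, np.int64(43)), (282, np.int64(42)), (283, np.int64(41)), (284, np.int64(41)), (285, np.int64(48)), (286, np.int64(67)), (287, np.int64(94)), (288, np.int64(117)), (289, np.int64(133)), (290, np.int64(135)), (291, np.int64(128))]
```

The holder's lower edge is at rows 276, 281.8 and 287. The prediction for the nest floor (43 mm) is 275.4, 280.7 and 286.1, and the edge is even along its length, so it is seated flat in the nest.

```bash
python3 -c "
from workcell import manip
print(manip.sign_off())"
```

```text
the job is handed in; nothing more can be done
None
```

Job handed in at about 32 s: the holder lies glass down in the viewing nest, the flipper is fully down and level over it, and the jar, phone and slide box look untouched.

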